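# Clear and pop open a touch-latch bead case

### The arm

A 6-joint arm with a two-finger parallel gripper is mounted at the origin on the work surface. World frame = base frame: x ahead of the robot, y to its left, z up, the work surface at z = 0. Lengths are in m, angles in rad, forces in N, time in s.
With the tool pointing down it reaches from about 0.325 to 0.9 m from the base axis. Payload 6.1 kg.
Tool frame: the origin (TCP) lies at the very end of the fingers, on their centre line; the grasp point (between the pads) lies env.grip_depth behind it (env.grip_depth is the distance from the TCP to the grasp point, in m); z points along the fingers, y is the line along which they close (so a half turn about z gives the same grasp; the last joint's range is limited). The gripper opens to 87 mm and grips with 3 to 60 N. Pads are 19 mm wide; open, the fingers measure 117 mm over their backs; the gripper's body (75 mm by 190 mm) begins 51 mm behind the grasp point.
Start: joints at [1.092, 0.22, 1.526, -0, 1.395, -0.126], TCP at [0.216, 0.586, 0.223] pointing down, gripper open.
Joint ranges: [-2.98, 2.98], [-0.91, 2.08], [0.09, 2.57], [-1.24, 4.39], [0.2, 2.65], [-2.68, 2.68]. Speed limits (rad/s): [2.57, 2.57, 3.01, 3.14, 3.14, 3.14].

### API

Orientations are given as a unit quaternion [w, x, y, z].
In Python, from plant import env gives the robot as it stands.
- The arm moves only by the tool play_rows, never from a script. Its argument "deltas" is text: rows parted by semicolons, each of 7 numbers parted by spaces: the opening, from -1 (shut) to 1 (fully open), then the shift along the tool's x, y, z in m, then the turn, a rotation vector about the tool's x, y, z in degrees. In form: gripper x y z rx ry rz; .... A call has 1 to 20 rows; each row shifts and turns the commanded pose from where the row before left it, along the tool's axes as they then stand; what a row does not reach is not made up. A row lasts 1/12 s, in which the tool goes at most 41.7 mm and 7.16 degrees, less where a joint would pass 70% of its speed; a pose out of reach is approached as far as the arm can. A call with a gripper value outside its range is refused whole. The fingers move at their own pace and stop on an object; the grip force is fixed at half the most. Time passes only in rows, so rows that do not move let the fingers close. It gives the time, the measured TCP pose, the force, the opening and the grip force at its end, in the units of the state.
- env.get_state(): the state, without advancing time (a new reading comes with each control period).
- env.grab_frame(name): name is "scene" or "top"; returns a dict with "img" (384x512x3 uint8, blue, green, red), "z_map" (384x512 float32, m along the optical axis (not along the pixel's ray), 0 where there is no reading), "K" (3x3 intrinsics, pixels), "dist" ([k1, k2, p1, p2, k3] as OpenCV has them; the pictures are not rectified), "eye" and "attitude" of the camera in the world. Camera axes: x right, y up, looking along -z (the intrinsics and any distortion apply to the point x, -y, -z); pixel columns grow to the right and rows downward; lengths in m; the calibration is good to about 2 mm. A picture is of the moment at which its call begins.
- env.job_done(): hands the job in; it is judged then, once.
Trained networks look in a picture, given as the dict that the camera call returned (one of the last four; its "shot" number tells which), for a name from the list of things; names that differ only in an ending like _2 or _b are one class to them, and where a whole thing is asked for, a point or a joint stands for the part that bears it (a point fixed in the world has none). Each returns a list of dicts, best first, with "confidence" (0 to 1); they miss things now and then, are a little off and sometimes report something else, mostly with a low value. They report only what shows in the picture. A call takes as long as a camera call. They do not tell look-alikes from the thing itself.
- env.masks_of(picture, query): "mask" (384x512 bool, what is visible of it) and "position" ([column, row] in pixels, amid what is visible of it).
The state is a dict: "time_s": time; "joint_pos": joint angles; "joint_velocities": joint speeds; "joint_torque": joint torques, N m; "ee_pos": TCP position; "tool_rot": TCP orientation; "contact_force": force on the tool from outside, world axes, zero at the start; "moment": the same for the moment, N m; "opening": finger opening in m; "finger_force": force on a finger pad.
Only numpy, scipy, OpenCV 4.12 (cv2) and the standard library are available. Lean on these libraries where they do the work, as an engineer would, in place of code of your own. Each camera call takes 0.05 s, during which the arm holds its last target. There are 200 camera calls.

### The job

One lid of the wooden bead case has a round tin standing on it. Push the round tin sideways with your fingertips, sliding it without lifting it, until it stands wholly on the fixed deck in the middle of the case. Then press down the front edge of the lid that it stood on until the touch latch lets go, and withdraw so that the spring lifts the lid ajar; do not raise it further by hand. Leave the square tin, its lid, the bottle and the mug as they are.

Things in the scene. Friction and masses are not known exactly. Their poses are not given: they have to be found in the camera images.
- case: Low wooden case fixed to the table, 362 mm wide (y), 130 deep (x), 60 high; origin under its centre, z up. Front (-x) towards the robot, turned up to 0.25 rad. Middle of the top: fixed deck 130 mm wide (y -65 to 65). Beside it, flush, two darker lids 107 mm wide, centred at y = 120 and -120, from x = -63 (front edge) to 55 (hinge). 5 mm end walls outside them.
- lid_left (a joint): Hinge angle (rad) of the left lid, at +y of the case. 0 = shut and latched; positive = front edge up; -0.055 = pressed to the bottom (front edge 6.5 mm down). The latch lets go by -0.04; once the finger withdraws, the spring lifts the lid to about 0.54 (front edge 60 mm up). About 5 N at the front edge starts it moving down. Latched, it cannot be pulled up; released, it does not latch again.
- lid_right (a joint): Hinge angle (rad) of the right lid, at -y of the case. 0 = shut and latched; positive = front edge up; -0.055 = pressed to the bottom (front edge 6.5 mm down). The latch lets go by -0.04; once the finger withdraws, the spring lifts the lid to about 0.54 (front edge 60 mm up). About 5 N at the front edge starts it moving down. Latched, it cannot be pulled up; released, it does not latch again.
- left_edge (a point): Middle of the front edge of the left lid (at y = +120 mm of the case), on its upper face; it moves with the lid.
- right_edge (a point): Middle of the front edge of the right lid (at y = -120 mm of the case), on its upper face; it moves with the lid.
- round_tin_mid (a point): Centre (half-way up) of the loose round metal tin: 54 mm across, 28 mm high, upright, 70 to 140 g. It starts near the middle of either lid.
- square_tin_mid (a point): Centre (half-way up) of the loose square metal tin: 48 x 48 mm, 28 mm high, about 120 g. It stands on the other lid and stays there.
- resin_bottle_mid (a point): Black bottle, 40 mm across, 100 mm high, standing on the table behind the right part of the case; the point is on its axis 45 mm above its foot. Not to be moved.
- mug_mid (a point): White mug, 76 mm across, 85 mm high, handle at one side, standing on the table behind the left part of the case; the point is on its axis 45 mm above its foot. Not to be moved.
- round_tin: The round tin again, here with its origin at the centre of its underside, z up.
Not all that is in view belongs to the job. What is shaped like the round_tin but red is not meant.

How it is judged:
By the outcome, as a careful person would: the job done as asked, in the order asked, and still so for the second after the job is handed in, with the robot touching nothing.
It also fails if it takes over 42 s, if anything falls off the work surface, if the arm or the gripper's body presses on something with over 40 N, if the wrist force passes 120 N, or if a joint passes its speed limit or range.

## Working session

There is one attempt and no reset: what is moved stays moved. The work goes in short steps, Python scripts to look and compute and a tool call to move; the robot and the scene stay as the last step left them, time stands still between calls to the robot, and variables do not carry over. Pictures are saved under pics/ and viewed, at most 10 in all, crops included, and the job is handed in when it is done.

Besides the shell and the picture viewer there is one more tool, called after ">>>" by a JSON object that holds its "op" and its "data", one argument or row to a line. play_rows: Moves the arm, as the interface text tells. Its arguments: {"type":"object","properties":{"deltas":{"type":"string"}},"required":["deltas"]}

```bash
ls; mkdir -p pics; cat > h.py <<'E'
import numpy as np, cv2
from scipy.spatial.transform import Rotation as R
from plant import env
def rot(a):
    a=np.array(a,float)
    return a if a.shape==(3,3) else R.from_quat(a,scalar_first=True).as_matrix()
def cloud(f,mask):
    v,u=np.nonzero(mask&(f["z_map"]>0)); z=f["z_map"][v,u]
    p=cv2.undistortPoints(np.c_[u,v].astype(np.float32)[:,None],np.array(f["K"]),np.array(f["dist"]))[:,0]
    c=np.c_[p[:,0]*z,-p[:,1]*z,-z]
    return c@rot(f["attitude"]).T+np.array(f["eye"])
E
python3 - <<'E'
from h import *
s=env.get_state(); print(s["ee_pos"],s["tool_rot"],s["opening"],env.grip_depth)
for n in ["scene","top"]:
    f=env.grab_frame(n); cv2.imwrite(f"pics/{n}0.png",f["img"]); print(n,f["eye"],f["attitude"])
    for q in ["round_tin","square_tin_mid","case","lid_left","lid_right","resin_bottle_mid","mug_mid"]:
        for m in env.masks_of(f,q)[:3]:
            c=cloud(f,m["mask"]); print(q,round(m["confidence"],2),np.round(m["position"]),m["mask"].sum(),np.round(np.median(c,0),3),np.round(c.min(0),3),np.round(c.max(0),3))
E
```

```text
pics
[0.21565495 0.58594553 0.22142361] [-2.88305526e-04  1.75459515e-01  9.84486153e-01 -9.43589550e-04] 0.08674481333300141 0.0187
scene [ 1.12377506 -0.27844616  0.49108752] [0.76131914 0.39744397 0.22481056 0.46031693]
round_tin 0.91 [169. 278.] 956 [ 0.685 -0.18   0.027] [ 0.65  -0.205  0.003] [ 0.702 -0.151  0.03 ]
round_tin 0.83 [118. 226.] 715 [ 0.527 -0.216  0.027] [ 0.488 -0.241  0.   ] [ 0.541 -0.189  0.031]
round_tin 0.83 [291. 240.] 768 [0.694 0.033 0.027] [ 0.658  0.012 -0.001] [0.712 0.087 0.031]
square_tin_mid 0.78 [289. 155.] 558 [0.523 0.139 0.084] [0.484 0.121 0.06 ] [0.535 0.169 0.09 ]
case 0.73 [236. 196.] 9748 [0.571 0.    0.059] [ 0.368 -0.155 -0.003] [0.681 0.29  0.099]
lid_left 0.97 [291. 165.] 760 [0.531 0.13  0.06 ] [0.448 0.095 0.058] [0.569 0.211 0.062]
lid_right 0.89 [179. 199.] 1614 [ 0.552 -0.102  0.06 ] [ 0.385 -0.146 -0.002] [ 0.611 -0.015  0.089]
resin_bottle_mid 0.66 [220. 254.] 1129 [ 0.696 -0.095  0.056] [ 0.606 -0.109 -0.   ] [ 0.705 -0.043  0.101]
mug_mid 0.7 [334. 205.] 2357 [0.682 0.128 0.056] [ 0.578  0.099 -0.002] [0.709 0.269 0.087]
top [0
[... 446 characters left out ...]
0.057] [0.531 0.17  0.09 ]
case 0.6 [238. 214.] 10448 [0.526 0.034 0.059] [ 0.433 -0.166 -0.002] [0.617 0.235 0.088]
lid_left 0.59 [181. 241.] 2579 [0.501 0.15  0.059] [ 0.435  0.089 -0.   ] [0.567 0.211 0.088]
lid_left 0.17 [185. 147.] 1571 [0.668 0.145 0.022] [ 0.629  0.098 -0.004] [0.702 0.21  0.087]
lid_right 0.72 [297. 210.] 2705 [ 0.532 -0.083  0.06 ] [ 0.469 -0.15  -0.003] [ 0.609 -0.024  0.089]
lid_right 0.17 [179. 241.] 2473 [0.497 0.151 0.059] [ 0.429  0.091 -0.003] [0.567 0.215 0.064]
resin_bottle_mid 0.77 [292. 133.] 370 [ 0.676 -0.085  0.069] [ 0.662 -0.108  0.006] [ 0.699 -0.069  0.102]
mug_mid 0.57 [184. 145.] 1463 [0.669 0.144 0.023] [ 0.629  0.098 -0.   ] [0.704 0.206 0.087]
```

```bash
cd pics; python3 -c "
import cv2,numpy as np
a=cv2.imread('scene0.png');b=cv2.imread('top0.png');cv2.imwrite('both.png',cv2.resize(np.hstack([a,b]),(800,300),interpolation=cv2.INTER_AREA))"
```

```text
(no output)
```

View pics/top0.png

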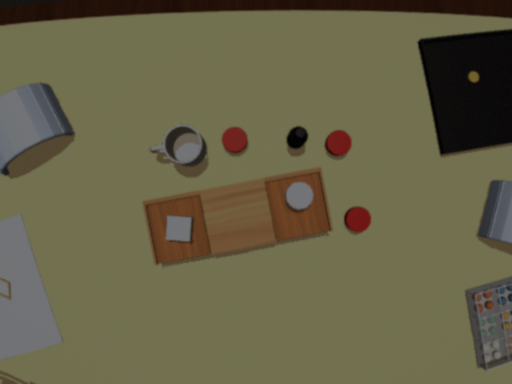

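View pics/scene0.png

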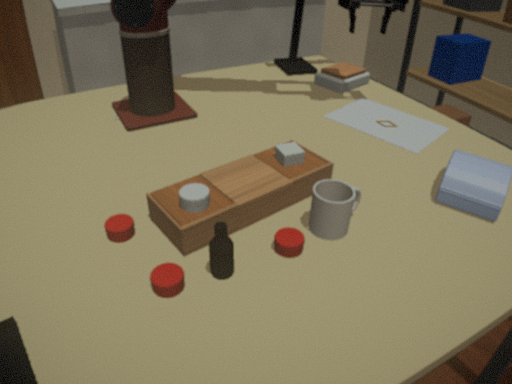

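Top view: the candidates for the round tin are the red ones at (235,140), (338,143) and (358,219), and the silver one at (299,196). Only the silver one stands on a lid (the right one) and isn't red, so it is the one meant. The square tin is at (179,229) on the left lid, the bottle at (297,136) and the mug at (184,145). The scene view agrees, with the silver round tin at (195,198). Next I'll confirm it with a crop and fit the case frame.

```bash
python3 - <<'E'
from h import *
f=env.grab_frame("top")
cv2.imwrite("pics/crop.png",cv2.resize(f["img"][155:275,135:345],None,fx=3.5,fy=3.5,interpolation=cv2.INTER_CUBIC))
m=np.zeros((384,512),bool); m[155:275,135:345]=1
c=cloud(f,m)
top=c[(c[:,2]>.052)&(c[:,2]<.1)]
r=cv2.minAreaRect((top[:,:2]*1000).astype(np.float32)); print("case",r)
print("topz",np.median(c[(c[:,2]>.052)&(c[:,2]<.07),2]))
t=c[(c[:,2]>.08)]
ctr=np.array(r[0])/1000
for n,s in (("round",t[:,1]<0),("square",t[:,1]>0)):
    q=t[s]; rr=cv2.minAreaRect((q[:,:2]*1000).astype(np.float32)); print(n,rr,np.median(q[:,2]))
f2=env.grab_frame("scene")
m=np.zeros((384,512),bool); m[140:260,140:345]=1
c=cloud(f2,m); t=c[(c[:,2]>.083)&(c[:,2]<.094)&(c[:,0]<.61)]
print("scene round",cv2.minAreaRect((t[t[:,1]<-.03][:,:2]*1000).astype(np.float32)))
top=c[(c[:,2]>.055)&(c[:,2]<.065)&(c[:,0]<.62)]
print("scene case",cv2.minAreaRect((top[:,:2]*1000).astype(np.float32)))
E
```

```text
case ((564.0833740234375, 40.25831604003906), (207.50723266601562, 362.26116943359375), 9.349847793579102)
topz 0.05936439884890882
round ((563.6292724609375, -84.59534454345703), (50.23555374145508, 51.542991638183594), 43.359031677246094) 0.0871863888930492
square ((563.5247192382812, 139.15005493164062), (61.79683303833008, 164.9326629638672), 88.38578033447266) 0.08715975614842542
scene round ((566.9991455078125, -85.4434814453125), (51.767147064208984, 51.57913589477539), 70.3701171875)
scene case ((527.4119873046875, 35.23612976074219), (134.37330627441406, 364.6708679199219), 9.517200469970703)
```

View pics/crop.png

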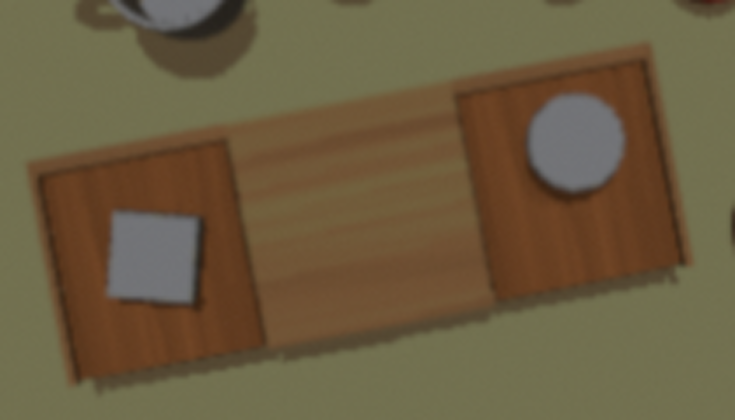

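The crop confirms it: a plain silver round tin on the right lid at crop (575,142), with the square tin at crop (153,257). I'll turn the tool so its x runs along case y, half-close the fingers into a cradle, and refine the case frame.

>>> {"op": "play_rows", "data": {
  "deltas": "-0.3 0 0 0 0 0 6; -0.3 0 0 0 0 0 6; -0.3 0 0 0 0 0 6; -0.3 0 0 0 0 0 6; -0.3 0 0 0 0 0 6; -0.3 0 0 0 0 0 6; -0.3 0 0 0 0 0 6; -0.3 0 0 0 0 0 6; -0.3 0 0 0 0 0 6; -0.3 0 0 0 0 0 6; -0.3 0 0 0 0 0 0; -0.3 0 0 0 0 0 0"
}}

```text
time_s: 1.9
ee_pos: [0.2159, 0.5865, 0.2226]
tool_rot: [-0.0, 0.643, 0.766, -0.0]
contact_force: [-0.9, -1.0, -0.0]
opening: 0.0309
finger_force: 0.0
```

```bash
cat >> h.py <<'E'
def case():
    out=[]
    for n,(a,b,l,r) in (("top",(155,275,135,345)),("scene",(140,265,140,345))):
        f=env.grab_frame(n); m=np.zeros((384,512),bool); m[a:b,l:r]=1; c=cloud(f,m)
        t=c[(c[:,2]>.056)&(c[:,2]<.064)]; d=(t[:,:2]-[.527,.035])@rot2(9.5); t=t[(abs(d)<[.08,.195]).all(1)]
        o=cv2.minAreaRect((t[:,:2]*1000).astype(np.float32))
        q=c[(c[:,2]>.082)&(c[:,2]<.094)]
        d=(q[:,:2]-np.array(o[0])/1000)@rot2(9.4); q=d[(abs(d)<[.075,.17]).all(1)]*1000
        out.append((n,np.round(o[0]),np.round(o[1]),round(o[2],1)))
        for s in (q[q[:,1]<60],q[q[:,1]>60]):
            if len(s)>20: e=cv2.minAreaRect(s.astype(np.float32)); out.append(("tin case mm",np.round(e[0],1),np.round(e[1],1)))
    return out
def rot2(deg):
    a=np.radians(deg); return np.array([[np.cos(a),-np.sin(a)],[np.sin(a),np.cos(a)]])
def tool_to(target):  # world target -> shift in tool axes
    s=env.get_state(); M=rot(s["tool_rot"]); return np.round(M.T@(np.array(target)-s["ee_pos"]),4)
E
python3 - <<'E'
from h import *
for o in case(): print(o)
s=env.get_state(); M=rot(s["tool_rot"]); print(s["ee_pos"],s["opening"],"\n",M.round(3)); print(tool_to([.575,-.146,.15]))
E
```

```text
('top', array([526.,  34.]), array([130., 362.]), 9.4)
('tin case mm', array([  18.1, -123.2]), array([50.2, 51.7]))
('tin case mm', array([ -0.7, 113.8]), array([48.3, 48.3]))
('scene', array([528.,  36.]), array([134., 366.]), 9.9)
('tin case mm', array([  19. , -127.8]), array([51.2, 53.2]))
('tin case mm', array([ -0.2, 112.3]), array([49.7, 48.8]))
[0.21596685 0.58650168 0.22255045] 0.0309541899573719 
 [[-0.173  0.985  0.   ]
 [ 0.985  0.173 -0.   ]
 [-0.     0.    -1.   ]]
[-0.7835  0.2271  0.0726]
```

>>> {"op": "play_rows", "data": {
  "deltas": "-0.3 -0.039 0.0114 0 0 0 0; -0.3 -0.039 0.0114 0 0 0 0; -0.3 -0.039 0.0114 0 0 0 0; -0.3 -0.039 0.0114 0 0 0 0; -0.3 -0.039 0.0114 0 0 0 0; -0.3 -0.039 0.0114 0 0 0 0; -0.3 -0.039 0.0114 0 0 0 0; -0.3 -0.039 0.0114 0 0 0 0; -0.3 -0.039 0.0114 0 0 0 0; -0.3 -0.039 0.0114 0 0 0 0; -0.3 -0.039 0.0114 0 0 0 0; -0.3 -0.039 0.0114 0 0 0 0; -0.3 -0.039 0.0114 0 0 0 0; -0.3 -0.039 0.0114 0 0 0 0; -0.3 -0.039 0.0114 0 0 0 0; -0.3 -0.039 0.0114 0 0 0 0; -0.3 -0.039 0.0114 0 0 0 0; -0.3 -0.039 0.0114 0 0 0 0; -0.3 -0.039 0.0114 0 0 0 0; -0.3 -0.039 0.0114 0 0 0 0"
}}

```text
time_s: 3.67
ee_pos: [0.5738, -0.1455, 0.2227]
tool_rot: [0.0, 0.644, 0.765, 0.0]
contact_force: [0.0, -0.4, 0.3]
opening: 0.0305
finger_force: 0.0
```

>>> {"op": "play_rows", "data": {
  "deltas": "-0.3 0 0 0 0 0 0; -0.3 0 0 0 0 0 0; -0.3 0 0 0 0 0 0"
}}

```text
time_s: 3.92
ee_pos: [0.5729, -0.1432, 0.2221]
tool_rot: [-0.001, 0.644, 0.765, 0.0]
contact_force: [-0.7, 0.1, 0.3]
opening: 0.0299
finger_force: 0.0
```

```bash
python3 - <<'E'
from h import *
print(tool_to([.575,-.142,.069]), env.get_state()["opening"], env.get_state()["joint_pos"].__repr__())
E
```

```text
[0.0007 0.0024 0.1531] 0.02994108727403177 array([-3.78769767e-01,  1.39847960e-01,  1.61905501e+00,  4.21923740e-04,
        1.38384124e+00, -5.50091369e-01])
```

>>> {"op": "play_rows", "data": {
  "deltas": "-0.3 0 0.002 0.03 0 0 0; -0.3 0 0 0.03 0 0 0; -0.3 0 0 0.03 0 0 0; -0.3 0 0 0.03 0 0 0; -0.3 0 0 0.02 0 0 0; -0.3 0 0 0.01 0 0 0; -0.3 0 0 0.003 0 0 0; -0.3 0 0 0 0 0 0; -0.3 0 0 0 0 0 0"
}}

```text
time_s: 4.67
ee_pos: [0.5763, -0.1429, 0.0714]
tool_rot: [0.001, 0.644, 0.765, 0.0]
contact_force: [0.1, 0.8, 0.1]
opening: 0.0304
finger_force: 0.0
```

```bash
python3 - <<'E'
from h import *
print(tool_to([.5744,-.1365,.069]),env.get_state()["contact_force"])
f=env.grab_frame("scene"); cv2.imwrite("pics/s1.png",cv2.resize(f["img"][120:290,90:350],None,fx=3,fy=3))
E
```

```text
[ 0.0067 -0.0008  0.0023] [0.10732939 0.75003965 0.13032245]
```

View pics/s1.png

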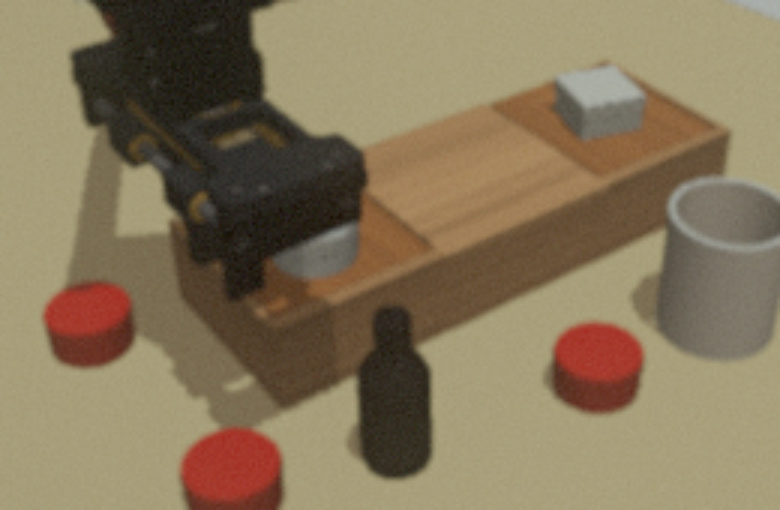

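The fingers are down behind the tin (crop (245,270)), clear of the bottle and the red tins. Pushing along case +y.

>>> {"op": "play_rows", "data": {
  "deltas": "-0.3 0.008 -0.001 0.001 0 0 0; -0.3 0.008 0 0 0 0 0; -0.3 0.008 0 0 0 0 0; -0.3 0.01 0 0 0 0 0; -0.3 0.01 0 0 0 0 0; -0.3 0.01 0 0 0 0 0; -0.3 0.01 0 0 0 0 0; -0.3 0.01 0 0 0 0 0; -0.3 0.01 0 0 0 0 0; -0.3 0.01 0 0 0 0 0; -0.3 0.01 0 0 0 0 0; -0.3 0.01 0 0 0 0 0; -0.3 0.01 0 0 0 0 0; -0.3 0.008 0 0 0 0 0; -0.3 0.006 0 0 0 0 0; -0.3 0.004 0 0 0 0 0; -0.3 0.002 0 0 0 0 0; -0.3 0 0 0 0 0 0; -0.3 0 0 0 0 0 0"
}}

```text
time_s: 6.3
ee_pos: [0.5497, -0.0013, 0.0685]
tool_rot: [-0.0, 0.644, 0.765, -0.0]
contact_force: [0.6, -0.3, 0.8]
opening: 0.0308
finger_force: 0.0
```

```bash
python3 - <<'E'
from h import *
s=env.get_state();print((s["ee_pos"][:2]-[.527,.035])@rot2(9.5))
f=env.grab_frame("scene"); cv2.imwrite("pics/s2.png",cv2.resize(f["img"][120:290,90:350],None,fx=3,fy=3))
E
```

```text
[ 0.01636509 -0.03958352]
```

View pics/s2.png

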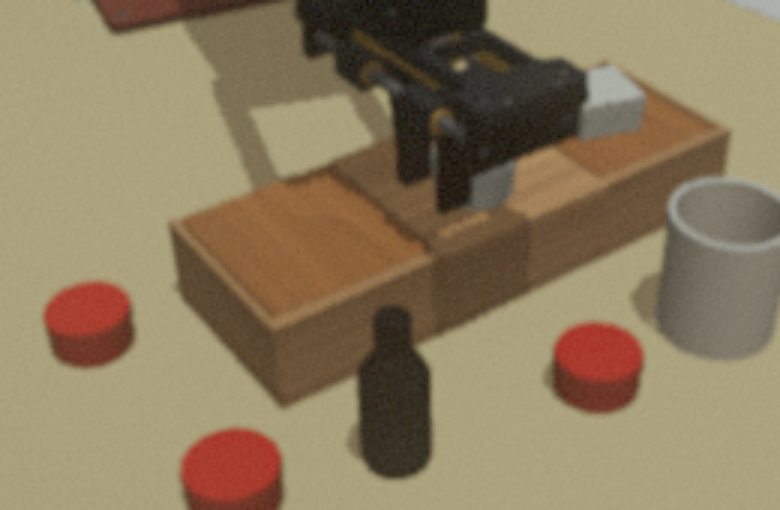

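The tin stands on the deck (crop (490,185)). I'll back off, rise, shut the fingers, move towards the front edge of the right lid and turn 90°.

>>> {"op": "play_rows", "data": {
  "deltas": "-0.3 -0.015 0 0 0 0 0; -0.3 -0.02 0 0 0 0 0; -0.3 -0.01 0 -0.02 0 0 0; -1 0 0 -0.03 0 0 0; -1 -0.01 -0.02 -0.02 0 0 0; -1 -0.013 -0.024 0 0 0 7; -1 -0.012 -0.024 0 0 0 0; -1 0 0 0 0 0 7; -1 0 0 0 0 0 7; -1 0 0 0 0 0 7; -1 0 0 0 0 0 7; -1 0 0 0 0 0 7; -1 0 0 0 0 0 7; -1 0 0 0 0 0 7; -1 0 0 0 0 0 7; -1 0 0 0 0 0 7; -1 0 0 0 0 0 7; -1 0 0 0 0 0 7; -1 0 0 0 0 0 6; -1 0 0 0 0 0 0"
}}

```text
time_s: 8.02
ee_pos: [0.4945, -0.0893, 0.1385]
tool_rot: [-0.0, 0.997, 0.083, -0.0]
contact_force: [-0.1, 0.2, -0.5]
opening: 0.0005
finger_force: 0.0
```

>>> {"op": "play_rows", "data": {
  "deltas": "-1 0 0 0 0 0 0; -1 0 0 0 0 0 0"
}}

```text
time_s: 8.18
ee_pos: [0.4945, -0.0891, 0.1385]
tool_rot: [-0.0, 0.996, 0.087, -0.0]
contact_force: [0.2, -0.2, 0.0]
opening: 0.0003
finger_force: 0.0
```

```bash
python3 - <<'E'
from h import *
for o in case(): print(o)
s=env.get_state();print((s["ee_pos"][:2]-[.527,.035])@rot2(9.5),s["opening"],rot(s["tool_rot"]).round(3).tolist())
e=np.array([.527,.035])+rot2(9.5)@[-.053,-.12]; print(e,tool_to([*e,.066]))
E
```

```text
('top', array([526.,  34.]), array([130., 363.]), 9.4)
('tin case mm', array([18.1, -7. ]), array([51.5, 47.6]))
('tin case mm', array([ -0.6, 113.7]), array([48.3, 48. ]))
('scene', array([528.,  36.]), array([133., 365.]), 9.7)
('tin case mm', array([ 18.8, -10. ]), array([50.6, 51.2]))
('tin case mm', array([ -0.8, 112.5]), array([48.2, 49.3]))
[-0.05254768 -0.11702095] 0.00018694461315871204 [[0.985, 0.172, -0.0], [0.172, -0.985, 0.0], [-0.0, -0.0, -1.0]]
[ 0.49453258 -0.0921018 ] [-0.0005  0.003   0.0725]
```

The tin is at case (18,-8) mm, wholly on the deck, and the square tin hasn't moved. Next I go down to just above the lid's front edge and press.

>>> {"op": "play_rows", "data": {
  "deltas": "-1 0 0.003 0.03 0 0 0; -1 0 0 0.025 0 0 0; -1 0 0 0.012 0 0 0; -1 0 0 0.005 0 0 0; -1 0 0 0 0 0 0; -1 0 0 0.003 0 0 0; -1 0 0 0.002 0 0 0; -1 0 0 0.002 0 0 0; -1 0 0 0.002 0 0 0; -1 0 0 0 0 0 0; -1 0 0 0 0 0 0"
}}

```text
time_s: 9.2
ee_pos: [0.4962, -0.0923, 0.0589]
tool_rot: [0.0, 0.996, 0.085, 0.001]
contact_force: [-1.6, -0.3, 4.6]
opening: 0.0006
finger_force: 2.6
```

>>> {"op": "play_rows", "data": {
  "deltas": "-1 0 0 0.002 0 0 0; -1 0 0 0.001 0 0 0; -1 0 0 0.001 0 0 0; -1 0 0 0 0 0 0; -1 0 0 0 0 0 0"
}}

```text
time_s: 9.62
ee_pos: [0.4963, -0.0922, 0.055]
tool_rot: [0.0, 0.996, 0.085, 0.001]
contact_force: [-0.8, -0.1, 5.8]
opening: 0.0006
finger_force: 3.0
```

>>> {"op": "play_rows", "data": {
  "deltas": "-1 0 0 0.001 0 0 0; -1 0 0 0.001 0 0 0; -1 0 0 0 0 0 0; -1 0 0 0 0 0 0"
}}

```text
time_s: 9.95
ee_pos: [0.4964, -0.0923, 0.0545]
tool_rot: [0.001, 0.996, 0.085, 0.001]
contact_force: [-7.2, 1.2, 18.2]
opening: 0.0004
finger_force: 9.2
```

It has bottomed out at 18 N. Withdrawing up and towards the robot.

>>> {"op": "play_rows", "data": {
  "deltas": "-1 -0.003 0 -0.03 0 0 0; -1 -0.015 0 -0.038 0 0 0; -1 -0.015 0 -0.038 0 0 0; -1 -0.025 0 -0.03 0 0 0; -1 -0.03 0 0 0 0 0; -1 -0.03 0 0 0 0 0; -1 0 0 0 0 0 0; -1 0 0 0 0 0 0; -1 0 0 0 0 0 0; -1 0 0 0 0 0 0; -1 0 0 0 0 0 0; -1 0 0 0 0 0 0"
}}

```text
time_s: 10.95
ee_pos: [0.3792, -0.1118, 0.1873]
tool_rot: [-0.0, 0.996, 0.086, -0.0]
contact_force: [-0.6, 0.4, 0.2]
opening: 0.0006
finger_force: 0.0
```

```bash
python3 - <<'E'
from h import *
for o in case(): print(o)
f=env.grab_frame("scene"); cv2.imwrite("pics/s3.png",cv2.resize(f["img"][120:290,90:350],None,fx=3,fy=3))
E
```

```text
('top', array([526.,  34.]), array([130., 362.]), 9.4)
('tin case mm', array([  8.6, -75.1]), array([189.4,  48.5]))
('tin case mm', array([ -0.5, 113.9]), array([49. , 48.4]))
('scene', array([528.,  36.]), array([133., 365.]), 9.6)
('tin case mm', array([ 20.2, -77.1]), array([ 52.8, 184.9]))
('tin case mm', array([ -0.4, 112. ]), array([48.3, 49.2]))
```

View pics/s3.png

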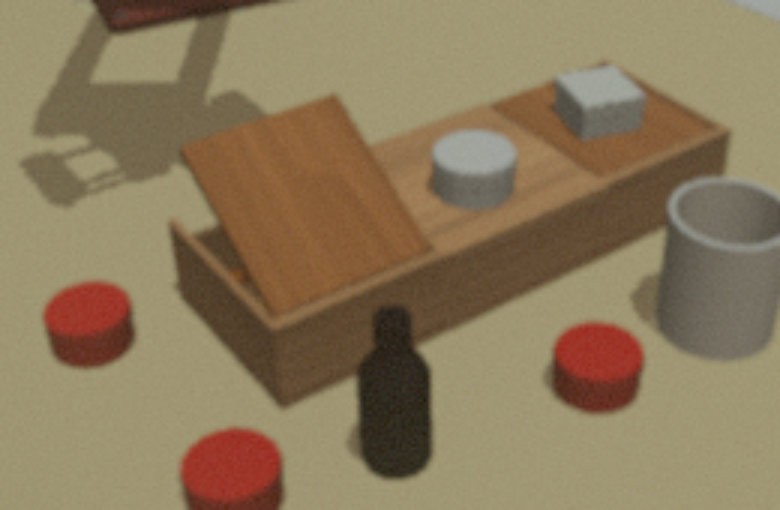

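The right lid is ajar (crop (305,205)), the round tin is wholly on the deck (crop (473,168)), and nothing else has moved. Handing in.

```bash
python3 -c "
from plant import env
print(env.job_done())"
```

```text
the job is handed in; nothing more can be done
None
```

I slid the round tin onto the fixed deck and released the right lid's latch, so the lid stands ajar; the square tin, its lid, the bottle and the mug are as they were, and the job was handed in at about 11 s.

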